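Line up eggs by shade on the display rail

TASK

Take the four eggs out of the yellow tray and stand them in the four cups on the wooden display rail in order of shade, the palest next to the ivory end block and each one darker than the last towards the dark brown end block. Lower each egg gently into its cup rather than dropping it, never let one end up on the table, and leave the red shaker standing.

Things in the scene. Friction and masses are not known exactly. Their poses are not given: they have to be found in the camera images.
- egg_cream_mid (a point): Loose egg, cream-white, the palest; 46 mm wide, 62 mm tall, 65 g, blunt end up in the fixed yellow tray. Point: on its axis half-way up (31 mm above the flat 24 mm foot it stands on), z up. Grip about 6 mm above it, where the sides are upright (2 to 12 mm above). It stands 26 mm above the tray's bars, 19 mm above its post tips; the eggs' centres are at least 100 mm apart.
- egg_tan_mid (a point): Loose egg, light tan, the second palest; 46 mm wide, 62 mm tall, 65 g, blunt end up in the fixed yellow tray. Point: on its axis half-way up (31 mm above the flat 24 mm foot it stands on), z up. Grip about 6 mm above it, where the sides are upright (2 to 12 mm above). It stands 26 mm above the tray's bars, 19 mm above its post tips; the eggs' centres are at least 100 mm apart.
- egg_brown_mid (a point): Loose egg, reddish mid-brown, the third; 46 mm wide, 62 mm tall, 65 g, blunt end up in the fixed yellow tray. Point: on its axis half-way up (31 mm above the flat 24 mm foot it stands on), z up. Grip about 6 mm above it, where the sides are upright (2 to 12 mm above). It stands 26 mm above the tray's bars, 19 mm above its post tips; the eggs' centres are at least 100 mm apart.
- egg_dark_mid (a point): Loose egg, very dark chocolate brown, the darkest; 46 mm wide, 62 mm tall, 65 g, blunt end up in the fixed yellow tray. Point: on its axis half-way up (31 mm above the flat 24 mm foot it stands on), z up. Grip about 6 mm above it, where the sides are upright (2 to 12 mm above). It stands 26 mm above the tray's bars, 19 mm above its post tips; the eggs' centres are at least 100 mm apart.
- cup1: One of four identical fixed shallow white egg cups on the light wooden rail, in a straight row 76 mm apart; the names say nothing of their order in the row. Rim 55 mm across outside, 48 mm inside, 25 mm tall, with a flat floor 7 mm below the rim on which the egg's foot stands. Origin: centre of its underside, z up. A standing egg's middle is 49 mm above this origin and 24 mm above the rim.
- cup2: One of four identical fixed shallow white egg cups on the light wooden rail, in a straight row 76 mm apart; the names say nothing of their order in the row. Rim 55 mm across outside, 48 mm inside, 25 mm tall, with a flat floor 7 mm below the rim on which the egg's foot stands. Origin: centre of its underside, z up. A standing egg's middle is 49 mm above this origin and 24 mm above the rim.
- cup3: One of four identical fixed shallow white egg cups on the light wooden rail, in a straight row 76 mm apart; the names say nothing of their order in the row. Rim 55 mm across outside, 48 mm inside, 25 mm tall, with a flat floor 7 mm below the rim on which the egg's foot stands. Origin: centre of its underside, z up. A standing egg's middle is 49 mm above this origin and 24 mm above the rim.
- cup4: One of four identical fixed shallow white egg cups on the light wooden rail, in a straight row 76 mm apart; the names say nothing of their order in the row. Rim 55 mm across outside, 48 mm inside, 25 mm tall, with a flat floor 7 mm below the rim on which the egg's foot stands. Origin: centre of its underside, z up. A standing egg's middle is 49 mm above this origin and 24 mm above the rim.
- pale_end: Fixed ivory block (22 x 60 mm, 35 mm tall) on the rail beyond one end of the row of cups; it marks the palest egg's end. Its centre is 48 mm from that of the nearest cup, in line with the row. A dark brown block of the same size marks the other end. Origin: centre of its underside.
- shaker: Loose red spice shaker with a steel top, 38 mm in diameter and 83 mm tall, 150 g, standing on the table beside the rail, 85 to 95 mm from the rail's middle line. To be left standing. Origin: centre of its underside, z up.
Mind the look-alikes: they are no part of the job. Leave any purple look-alike of the part that bears egg_tan_mid alone.

How it is judged:
At the end, for the whole second after the job is handed in: Each egg at rest in a cup (within 12 mm of its axis, middle 50 to 70 mm above the table, lean under 0.4 rad), palest at the ivory block to darkest at the dark one (48, 124, 200, 276 mm from the ivory block, each within 20 mm); the shaker upright within 0.3 rad ((horizontal distance between egg_cream_mid and cup1 below 0.012 m or horizontal distance between egg_cream_mid and cup2 below 0.012 m or horizontal distance between egg_cream_mid and cup3 below 0.012 m or horizontal distance between egg_cream_mid and cup4 below 0.012 m) and horizontal distance between egg_cream_mid and pale_end between 0.028 and 0.068 m and height (world z) of egg_cream_mid between 0.05 and 0.07 m and angle between each of egg_cream_mid, egg_tan_mid, egg_brown_mid, egg_dark_mid's own z axis and vertical below 0.4 rad and linear speed of each of egg_cream, egg_tan, egg_brown, egg_dark below 0.02 m/s and (horizontal distance between egg_tan_mid and cup1 below 0.012 m or horizontal distance between egg_tan_mid and cup2 below 0.012 m or horizontal distance between egg_tan_mid and cup3 below 0.012 m or horizontal distance between egg_tan_mid and cup4 below 0.012 m) and horizontal distance between egg_tan_mid and pale_end between 0.104 and 0.144 m and height (world z) of egg_tan_mid between 0.05 and 0.07 m and (horizontal distance between egg_brown_mid and cup1 below 0.012 m or horizontal distance between egg_brown_mid and cup2 below 0.012 m or horizontal distance between egg_brown_mid and cup3 below 0.012 m or horizontal distance between egg_brown_mid and cup4 below 0.012 m) and horizontal distance between egg_brown_mid and pale_end between 0.18 and 0.22 m and height (world z) of egg_brown_mid between 0.05 and 0.07 m and (horizontal distance between egg_dark_mid and cup1 below 0.012 m or horizontal distance between egg_dark_mid and cup2 below 0.012 m or horizontal distance between egg_dark_mid and cup3 below 0.012 m or horizontal distance between egg_dark_mid and cup4 below 0.012 m) and horizontal distance between egg_dark_mid and pale_end between 0.256 and 0.296 m and height (world z) of egg_dark_mid between 0.05 and 0.07 m and angle between shaker's own z axis and vertical below 0.3 rad); the robot touches nothing.
It fails at once if an egg falls or is laid on the table (height (world z) of any of egg_cream_mid, egg_tan_mid, egg_brown_mid, egg_dark_mid below 0.035 m).
It fails at once if an egg is let go in the air (its middle higher than 100 mm above the table, about 40 mm above its seat, with no finger touching it) ((height (world z) of egg_cream_mid above 0.1 m and contact force between egg_cream and the fingers below 0.05 N) or (height (world z) of egg_tan_mid above 0.1 m and contact force between egg_tan and the fingers below 0.05 N) or (height (world z) of egg_brown_mid above 0.1 m and contact force between egg_brown and the fingers below 0.05 N) or (height (world z) of egg_dark_mid above 0.1 m and contact force between egg_dark and the fingers below 0.05 N)).
It fails at once if the shaker is knocked over (angle between shaker's own z axis and vertical above 0.6 rad).
It also fails if it takes over 120 s, if anything falls off the work surface, if the arm or the gripper's body presses on something with over 40 N, if the wrist force passes 120 N, or if a joint passes its speed limit or range.

ROBOT

A 6-joint arm with a two-finger parallel gripper is mounted at the origin on the work surface. World frame = base frame: x ahead of the robot, y to its left, z up, the work surface at z = 0. Lengths are in m, angles in rad, forces in N, time in s.
With the tool pointing down it reaches from about 0.35 to 0.925 m from the base axis. Payload 6.4 kg.
Tool frame: the origin (TCP) lies at the very end of the fingers, on their centre line; the grasp point (between the pads) lies 19 mm behind it (grip_point_offset is the y of the grasp point in the tool frame, in m); y points along the fingers, z is the direction in which the jaws open and shut, and the axes are right-handed (so a half turn about y gives the same grasp; the last joint's range is limited). The gripper opens to 94 mm and grips with 3 to 60 N. Pads are 16 mm wide; open, the fingers measure 119 mm over their backs; the gripper's body (75 mm by 177 mm) begins 78 mm behind the grasp point.
Start: joints at [1.091, 0.245, 1.558, -0, 1.339, -0.174], TCP at [0.196, 0.62, 0.205] pointing down, gripper open.
Joint ranges: [-3.13, 3.13], [-1.02, 2.26], [0.13, 2.54], [-0.95, 4.09], [0.21, 2.88], [-2.74, 2.74]. Speed limits (rad/s): [2.57, 2.57, 3.14, 3.14, 3.14, 3.14].

INTERFACE

Orientations are given as a unit quaternion [w, x, y, z].
In Python, from rig import reach, move_l, goto_joints, set_gripper, wait, ik, get_obs, get_image, Unreachable, close_job, grip_point_offset gives the robot as it stands. The module is installed in compiled form; this text tells all that it offers. Calls block until the motion is done:
- reach(position, orientation): joint-space move of the TCP to a pose.
- move_l(position, rot=None, velocity=0.15, until_force=None): straight line of the TCP; rot=None keeps the orientation; velocity is the mean speed in m/s. With until_force (N) it stops when the force on the tool has changed by that much, and returns True; else False.
- goto_joints(angles): joint-space move.
- set_gripper(opening, force=None): finger opening in m; force is the grip in N (None keeps the last); returns when the fingers have stopped.
- wait(seconds).
- ik(position, orientation): joint angles nearest the present ones, or None.
- get_obs(): the state.
- get_image(name): name is "scene" or "top" or "wrist"; returns a dict with "image" (420x560x3 uint8, red, green, blue), "range_z" (420x560 float32, m along the optical axis (not along the pixel's ray), 0 where there is no reading), "intrinsics" (3x3 intrinsics, pixels), "k1" (the pictures are not rectified: a ray, as slopes to the right and down, at radius r is drawn at 1 + k1 r^2 times it, then the intrinsics apply), "R" (3x3) and "t" (3): a world point X has camera coordinates R X + t. Camera axes: x right, y down, z forward; pixel columns grow to the right and rows downward; lengths in m; the calibration is good to about 2 mm. A picture is of the moment at which its call begins.
A pose or a line that the arm cannot do raises Unreachable and nothing moves.
- close_job(): hands the job in, once; it reports no verdict.
The state is a dict: "time": time; "joints": joint angles; "qvel": joint speeds; "effort": joint torques, N m; "ee_pos": TCP position; "orientation": TCP orientation; "ft_force": force on the tool from outside, world axes, zero at the start; "wrist_torque": the same for the moment, N m; "opening": finger opening in m.
Only numpy, scipy, OpenCV 4.12 (cv2) and the standard library are available. Lean on these libraries where they do the work, as an engineer would, in place of code of your own. Each camera call takes 0.05 s, during which the arm holds its last target.

## Working session

There is one attempt and no reset: what is moved stays moved. The work goes in short steps, each a Python script; the robot and the scene stay as the last script left them, time stands still between calls to the robot, and variables do not carry over. Pictures are saved under pics/ and viewed, and the job is handed in when it is done.

```bash
ls; mkdir -p pics
python3 - <<'E'
from rig import *
import cv2,numpy as np
o=get_obs();print(o['time'],o['ee_pos'],o['orientation'],o['opening'],grip_point_offset)
for n in ("scene","top"):
    d=get_image(n);cv2.imwrite(f"pics/{n}0.png",d["image"][:,:,::-1]);np.savez(f"{n}0.npz",**d);print(n,d["intrinsics"],d["k1"],d["R"],d["t"])
E
```

```text
pics
0.0 [0.19542145 0.6193062  0.20437837] [-0.69822908  0.69948472 -0.1078955   0.10749811] 0.09404198650412073 -0.0188
scene [[494.95211695   0.         277.08779957]
 [  0.         494.95211695 213.03484682]
 [  0.           0.           1.        ]] -0.017611270119777693 [[-0.49936472  0.86628562 -0.01356879]
 [ 0.57666734  0.32064642 -0.75142574]
 [-0.64659853 -0.38306018 -0.65967813]] [ 0.3049962  -0.25336291  1.42889148]
top [[530.02744993   0.         281.01583347]
 [  0.         530.02744993 205.81577681]
 [  0.           0.           1.        ]] -0.16961774613202057 [[ 0.0197647  -0.99979027 -0.00536345]
 [-0.99319714 -0.01901807 -0.11488146]
 [ 0.11475536  0.00759756 -0.99336473]] [-0.04614317  0.57006603  0.99024661]
```

View pics/scene0.png

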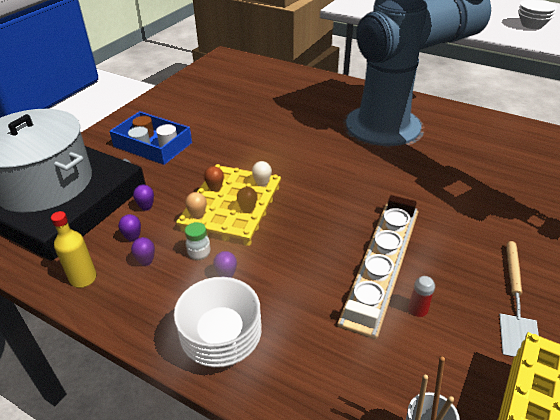

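View pics/top0.png

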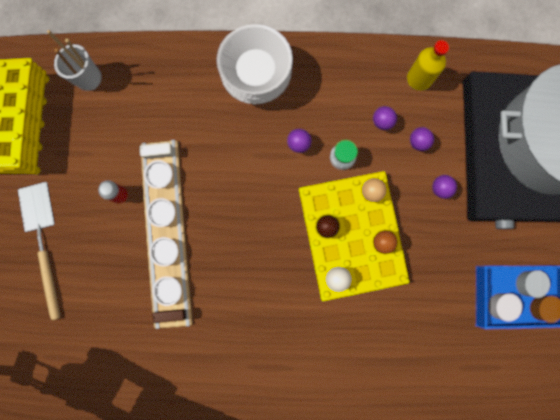

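The top view shows four eggs in the yellow tray: cream at (340,279), tan (374,190), brown (385,242) and dark (327,226). The cups are at (160,175), (162,213), (165,251) and (168,291). The ivory block is at (158,150), the dark block at (170,317) and the shaker at (112,190). The look-alikes are purple eggs outside the tray. The second yellow tray at the far left holds no eggs.

```bash
cat > h.py <<'E'
import numpy as np, cv2
def load(f): return dict(np.load(f))
def rays(d,uv):
    K=d["intrinsics"];k=float(d["k1"]);uv=np.atleast_2d(uv).astype(float)
    return cv2.undistortPoints(uv.reshape(-1,1,2),K,np.array([k,0,0,0,0.])).reshape(-1,2)
def on_plane(d,uv,z):
    s=rays(d,uv);v=np.c_[s,np.ones(len(s))]@d["R"];C=-d["R"].T@d["t"]
    return C+v*((z-C[2])/v[:,2])[:,None]
def cloud(d):
    h,w=d["range_z"].shape;u,v=np.meshgrid(np.arange(w),np.arange(h))
    s=rays(d,np.c_[u.ravel(),v.ravel()]);r=d["range_z"].ravel()
    P=(np.c_[s,np.ones(len(s))]*r[:,None]-d["t"])@d["R"];P[r==0]=np.nan
    return P.reshape(h,w,3)
def tri(d1,p1,d2,p2):
    A=[];b=[]
    for d,p in((d1,p1),(d2,p2)):
        s=rays(d,p)[0];v=np.r_[s,1]@d["R"];v/=np.linalg.norm(v);M=np.eye(3)-np.outer(v,v);A.append(M);b.append(M@(-d["R"].T@d["t"]))
    X=np.linalg.solve(sum(A),sum(b));return X,[np.linalg.norm(M@X-c) for M,c in zip(A,b)]
E
python3 - <<'E'
from h import *
t=load("top0.npz");s=load("scene0.npz");print("C",-t["R"].T@t["t"],-s["R"].T@s["t"])
P=cloud(t);Q=cloud(s)
for n,(u,v) in dict(cream=(340,279),tan=(374,190),brown=(385,242),dark=(327,226),c1=(160,175),c2=(162,213),c3=(165,251),c4=(168,291),ivory=(158,150),darkb=(170,317),shaker=(108,189),rail=(153,199),table=(240,230),bar=(354,235)).items():
    print(n,P[v,u].round(4), np.nanmax(P[v-8:v+9,u-8:u+9,2]).round(4))
for n,(u,v) in dict(cream=(262,172),tan=(195,203),brown=(214,177),dark=(247,197),).items():print('s',n,Q[v,u].round(4))
for f,n,bx in((t,"top",(300,160,120,150)),(t,"top",(80,130,130,210)),(s,"scene",(170,140,130,110)),(s,"scene",(320,180,130,160))):
    x,y,w,h=bx;c=f["image"][y:y+h,x:x+w,::-1];cv2.imwrite(f"pics/crop_{n}{x}.png",cv2.resize(c,None,fx=3.5,fy=3.5 if h<170 else 2.8,interpolation=2) if h<170 else cv2.resize(c,None,fx=2.8,fy=2.8,interpolation=2))
E
```

```text
C [ 0.45346385 -0.0428154   1.04891858] [1.22232958 0.36437752 0.75636348]
cream [ 0.4335 -0.1449  0.0848] 0.089
tan [ 0.5971 -0.206   0.0875] 0.0891
brown [ 0.5019 -0.2268  0.0852] 0.0891
dark [ 0.5292 -0.12    0.0864] 0.0899
c1 [0.6278 0.2046 0.0295] 0.0408
c2 [0.5524 0.1965 0.0319] 0.0415
c3 [0.4788 0.1884 0.0279] 0.0383
c4 [0.4021 0.1784 0.0342] 0.0344
ivory [0.6742 0.2069 0.0473] 0.0507
darkb [0.3539 0.1702 0.0471] 0.0515
shaker [0.5909 0.2911 0.0812] 0.0865
rail [0.582  0.2206 0.0127] 0.0396
table [ 0.5249  0.0459 -0.0022] 0.0043
bar [nan nan nan] 0.0341
s cream [ 0.4456 -0.1343  0.0736]
s tan [ 0.6155 -0.1981  0.0791]
s brown [ 0.518  -0.2182  0.0765]
s dark [ 0.543  -0.113   0.0775]
```

View pics/crop_top300.png

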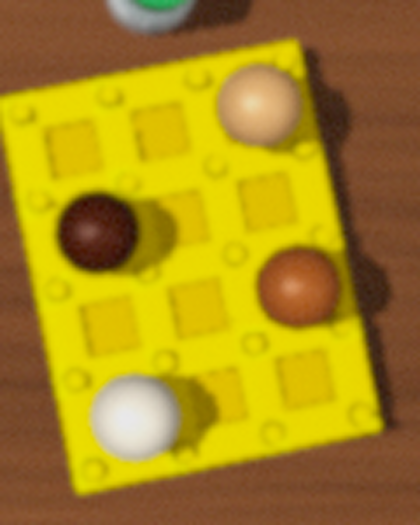

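View pics/crop_top80.png

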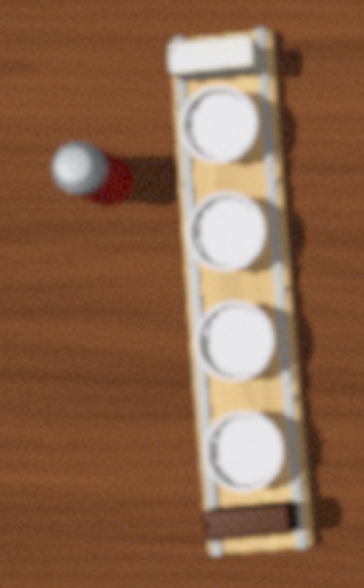

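View pics/crop_scene170.png

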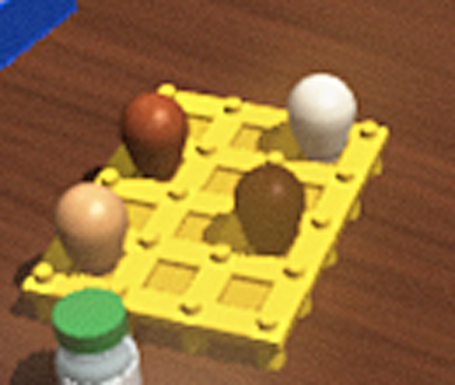

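Run:
```python
from h import *
t=load("top0.npz");s=load("scene0.npz")
for d in(t,): pass
def comp(m,u,v):
    m=cv2.morphologyEx(m.astype(np.uint8),cv2.MORPH_OPEN,np.ones((3,3)))
    n,l,st,c=cv2.connectedComponentsWithStats(m)
    k=l[v,u]; 
    if k==0:return None
    cs,_=cv2.findContours((l==k).astype(np.uint8),cv2.RETR_EXTERNAL,cv2.CHAIN_APPROX_NONE)
    h=cv2.convexHull(max(cs,key=cv2.contourArea)); e=cv2.fitEllipse(h); return st[k][:5],c[k],e
def masks(im):
    r,g,b=[im[...,i].astype(int) for i in range(3)]
    return dict(cream=(b>110)&(b>0.6*r),tan=(b>70)&(r>g+20)&(g<0.85*r),brown=(r>1.5*g)&(r>70)&(g<130),dark=(np.maximum(r,g)<90))
for nm,d,px in(("top",t,dict(cream=(340,279),tan=(374,190),brown=(385,242),dark=(327,226))),("scene",s,dict(cream=(262,172),tan=(195,203),brown=(214,177),dark=(247,197)))):
    M=masks(d["image"])
    for n,(u,v) in px.items():
        print(nm,n,d["image"][v,u],end=' ')
        bx=np.zeros(M[n].shape,bool);bx[v-22:v+23,u-22:u+23]=1
        r=comp(M[n]&bx,u,v)
        if r is None: print('none');continue
        st,c,e=r;print(st,c.round(1),np.round(e[0],1),np.round(e[1],1),'w/mm',(np.array(e[1])/530*(0.99)*1000).round(1),on_plane(d,e[0],0.061)[0].round(4))
# rail things
im=t["image"];r,g,b=[im[...,i].astype(int) for i in range(3)]
w=(b>120)&(b>0.75*r)
for (u,v) in((160,175),(162,213),(165,251),(168,291)):
    bx=np.zeros(w.shape,bool);bx[v-18:v+19,u-18:u+19]=1
    m=cv2.morphologyEx((w&bx).astype(np.uint8),cv2.MORPH_CLOSE,np.ones((5,5)))
    m=cv2.morphologyEx(m,cv2.MORPH_OPEN,cv2.getStructuringElement(2,(9,9)))
    cs,_=cv2.findContours(m,0,1);h=cv2.convexHull(max(cs,key=cv2.contourArea));e=cv2.fitEllipse(h)
    X=on_plane(t,e[0],0.036)[0];print('cup',np.round(e[0],1),np.round(e[1],1),X.round(4))
```

```text
top cream [233 231 224] [326 268  25  23 459] [337.8 279. ] [337.8 279. ] [23.5 24.4] w/mm [43.8 45.7] [ 0.4329 -0.1434  0.061 ]
top tan [234 198 143] [363 179  22  22 364] [373.3 189.5] [373.2 189.4] [21.6 22. ] w/mm [40.3 41.1] [ 0.6021 -0.209   0.061 ]
top brown [201 126  76] [374 231  23  22 395] [385.2 241.7] [385.2 241.7] [21.8 23.1] w/mm [40.8 43.1] [ 0.5036 -0.2318  0.061 ]
top dark [115  68  55] none
scene cream [230 222 197] [253 161  19  18 249] [262.4 169.2] [262.3 169.4] [15.9 20. ] w/mm [29.7 37.4] [ 0.4219 -0.1483  0.061 ]
scene tan [229 173 116] [187 192  19  17 221] [196.4 200.5] [196.5 200.2] [16.  19.7] w/mm [29.9 36.8] [ 0.59   -0.2161  0.061 ]
scene brown [151  75  41] [ 192  155   45   35 1096] [210.1 168.9] [211. 167.] [44.7 58.1] w/mm [ 83.5 108.5] [ 0.4732 -0.2608  0.061 ]
scene dark [121  84  36] none
cup [156.4 174. ] [29.6 34.1] [0.6286 0.2104 0.036 ]
cup [158.3 211.7] [32.3 34. ] [0.5544 0.203  0.036 ]
cup [161.8 251.2] [31.6 34.1] [0.4781 0.1929 0.036 ]
cup [165.  290.9] [31.6 35.2] [0.4022 0.1839 0.036 ]
```

```bash
cat >> h.py <<'E'
from scipy.spatial.transform import Rotation as Rn
def quat(ang):  # jaw (tool z) direction at yaw ang, tool y down
    z=np.array([np.cos(ang),np.sin(ang),0]);y=np.array([0,0,-1.]);x=np.cross(y,z)
    q=Rn.from_matrix(np.c_[x,y,z]).as_quat();return [q[3],q[0],q[1],q[2]]
E
python3 - <<'E'
from h import *; from rig import *
a=np.pi/2+np.arctan2(.0265,.2264);
for nm,p in(("rail",[.515,.197,.32]),("tray",[.515,-.175,.32])):
    for b in(a,a-np.pi):
        j=ik(p,quat(b));print(nm,b,None if j is None else np.round(j,2))
    reach(p,quat(a) if ik(p,quat(a)) is not None else quat(a-np.pi))
    d=get_image("wrist");np.savez(f"w_{nm}.npz",**d);cv2.imwrite(f"pics/w_{nm}.png",d["image"][:,:,::-1]);print((-d["R"].T@d["t"]).round(3),d["R"].round(2),get_obs()["time"])
E
```

```text
rail 1.6873155999040743 [ 0.16 -0.06  1.68 -0.    1.52 -1.53]
rail -1.4542770536857188 [ 0.16 -0.06  1.68 -0.    1.52  1.61]
[0.439 0.189 0.499] [[-0.12  0.99 -0.  ]
 [ 0.96  0.11  0.26]
 [ 0.26  0.03 -0.97]] 2.1083
tray 1.6873155999040743 [-0.54 -0.08  1.7  -0.    1.53 -2.22]
tray -1.4542770536857188 [-0.54 -0.08  1.7  -0.    1.53  0.92]
[ 0.44  -0.183  0.499] [[-0.12  0.99 -0.  ]
 [ 0.96  0.11  0.26]
 [ 0.26  0.03 -0.97]] 3.55
```

View pics/w_rail.png

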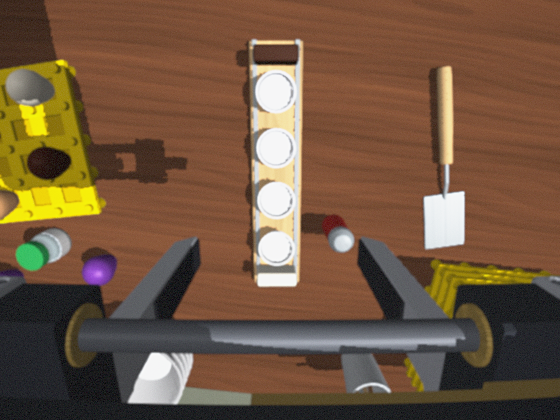

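View pics/w_tray.png

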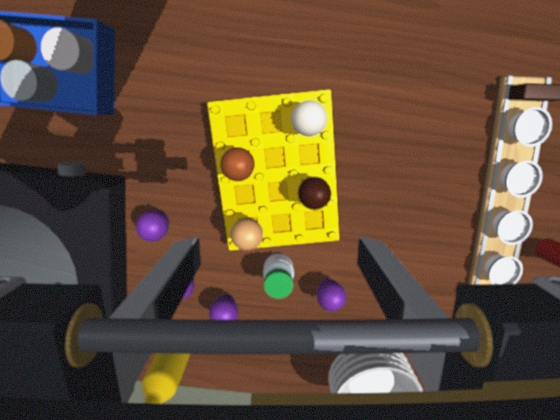

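The wrist views are clear. On the rail the cups are at (275,92), (275,147), (276,200) and (276,246), with ivory at (277,278), dark block at (276,52) and shaker at (338,236). In the tray the eggs are cream (309,118), brown (237,164), dark (315,193) and tan (247,234). I'll fit outlines now.

Run:
```python
from h import *
w=load("w_rail.npz");t=load("w_tray.npz")
def fit(m,u,v,R,sm=5):
    bx=np.zeros(m.shape,np.uint8);cv2.circle(bx,(u,v),R,1,-1)
    m=cv2.morphologyEx((m&(bx>0)).astype(np.uint8),cv2.MORPH_OPEN,cv2.getStructuringElement(2,(sm,sm)))
    cs,_=cv2.findContours(m,0,1);h=cv2.convexHull(max(cs,key=cv2.contourArea));return cv2.fitEllipse(h)
hs=cv2.cvtColor(w["image"],cv2.COLOR_RGB2HSV);W=(hs[...,1]<45)&(hs[...,2]>110)
o=w["image"].copy();C=[]
for u,v in((275,92),(275,147),(276,200),(276,246)):
    e=fit(W,u,v,23,9);cv2.ellipse(o,e,(255,0,0),1);X=on_plane(w,e[0],.036)[0];C.append(X)
    z=-(w["R"]@X+w["t"])[2];print('cup',np.round(e[0],1),np.round(np.array(e[1])*-z/w["intrinsics"][0,0]*1000,1),X.round(4))
C=np.array(C);print(np.linalg.norm(np.diff(C[:,:2],axis=0),axis=1).round(4))
cv2.imwrite("pics/f_rail.png",cv2.resize(o[30:300,200:400,::-1],None,fx=2.2,fy=2.2,interpolation=2))
o=t["image"].copy();im=t["image"];hs=cv2.cvtColor(im,cv2.COLOR_RGB2HSV)
for n,(u,v) in dict(cream=(309,118),brown=(237,164),dark=(315,193),tan=(247,234)).items():
    H,S,V=[hs[...,i].astype(int) for i in range(3)]
    print(n,hs[v,u],end=' ')
    M=dict(cream=(S<90)&(V>70),brown=(H<14)&(S>80),dark=(H<12)|(H>170)|(V<60),tan=((S<190)&(V>110)&(H<24)))[n]
    e=fit(M,u,v,24);cv2.ellipse(o,e,(0,255,255),1)
    X=on_plane(t,e[0],.061)[0];z=(t["R"]@X+t["t"])[2]
    print(np.round(e[0],1),np.round(np.array(e[1])*z/t["intrinsics"][0,0]*1000,1),X.round(4))
cv2.imwrite("pics/f_tray.png",cv2.resize(o[80:260,195:350,::-1],None,fx=3.2,fy=3.2,interpolation=2))
P=cloud(w)
print('shaker depth',P[236,341].round(3),'rail block ivory',on_plane(w,(277,273),.047),on_plane(w,(276,52),.047))
```

```text
cup [275.2  91.2] [58.  61.6] [0.4013 0.1791 0.036 ]
cup [275.4 147.7] [56.1 64.4] [0.4768 0.1882 0.036 ]
cup [276. 200.] [53.6 64.9] [0.5522 0.1979 0.036 ]
cup [276.3 248.7] [56.2 63.8] [0.6286 0.2074 0.036 ]
[0.0761 0.076  0.077 ]
cream [ 30   1 242] [308.8 117.8] [45.7 46.3] [ 0.4318 -0.1444  0.061 ]
brown [ 11 159 205] [236.9 163.7] [42.3 43.2] [ 0.5029 -0.2326  0.061 ]
dark [  8 156  93] [313.7 192.6] [40.9 42.5] [ 0.5303 -0.1236  0.061 ]
tan [ 21 100 242] [245.1 237. ] [47.5 57.2] [ 0.6066 -0.2119  0.061 ]
shaker depth [0.581 0.291 0.083] rail block ivory [[0.66365    0.21260545 0.047     ]] [[0.35377465 0.17479203 0.047     ]]
```

View pics/f_rail.png

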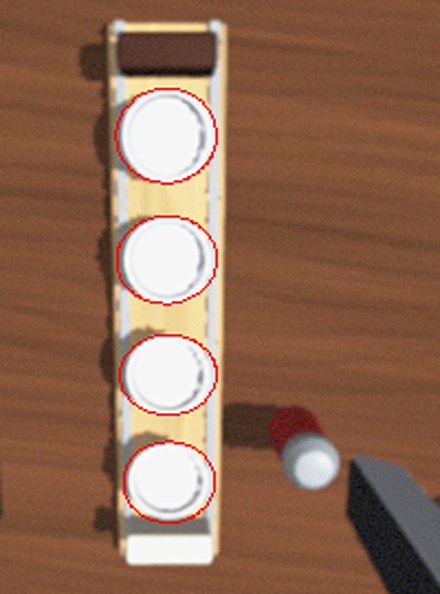

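View pics/f_tray.png

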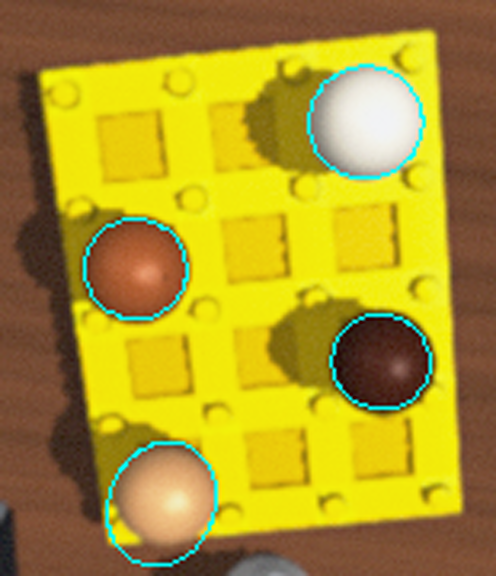

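Cup spacing measures 76.0 to 77 mm, and the top view agrees within 2 mm in x. The rail's yaw is about 7°. The egg tops at about 88 mm put the middles at about 57 mm. The eggs lie on a consistent 100 mm grid: cream→dark is 100 mm and brown→tan is 102 mm. The tan outline in the wrist view bled onto the wood, so for tan I'll use the top view and the grid. There are two look-alike groups: the purple eggs around (152,226), (223,308) and (331,295), and the empty yellow trays. Only the cream, tan, brown and dark eggs in the tray fit the description, and the crop confirms it. I'll move the cream egg first.

```bash
cat > job.py <<'E'
from h import *; from rig import *
A=np.pi/2+np.arctan2(.0283,.2268)
EGG=dict(cream=(.4324,-.144),tan=(.602,-.2105),brown=(.5033,-.2322),dark=(.5303,-.1238))
CUP=dict(cream=(.6282,.2076),tan=(.5526,.1981),brown=(.4770,.1886),dark=(.4014,.1791))
def st(tag):
    o=get_obs();print(tag,'t',round(o["time"],1),np.round(o["ee_pos"],4),'op',round(o["opening"],4),'F',np.round(o["ft_force"],2))
def pick(n,e=None):
    x,y=e or EGG[n];q=quat(A);set_gripper(.085)
    reach([x,y,.18],q);print(n,'hit',move_l([x,y,.0455],velocity=.12,until_force=6));st('down')
    set_gripper(0.0,force=12);st('grip')
    move_l([x,y,.075],velocity=.05);move_l([x,y,.19],velocity=.15);st('lift')
def place(n):
    x,y=CUP[n]
    move_l([x,y,.19],velocity=.22);move_l([x,y,.064],velocity=.12);st('above')
    print('touch',move_l([x,y,.044],velocity=.02,until_force=1.5));st('seated')
E
python3 - <<'E'
from job import *
pick("cream")
d=get_image("top");cv2.imwrite("pics/t1.png",d["image"][:,:,::-1])
d=get_image("wrist");cv2.imwrite("pics/w1.png",d["image"][:,:,::-1])
E
```

```text
cream hit False
down t 5.9 [ 0.433  -0.1444  0.0463] op 0.0851 F [ 0.55  1.42 -0.54]
grip t 6.6 [ 0.4324 -0.144   0.0455] op 0.0457 F [ 0.08  0.67 -0.51]
lift t 8.2 [ 0.4317 -0.1436  0.1888] op 0.046 F [ 0.59  0.11 -1.42]
```

View pics/w1.png

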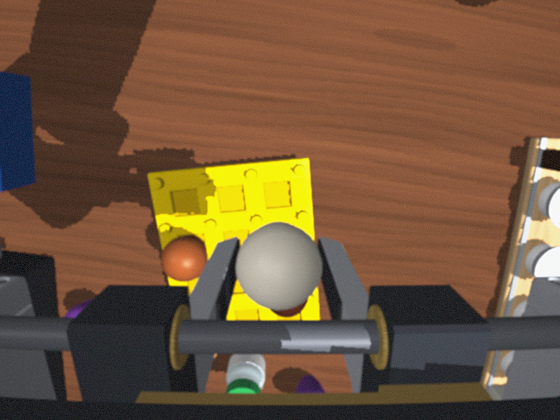

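The cream egg is held centrally between the pads at (279,266), with an opening of 46 mm, which is its full width. Now the placing.

```bash
sed -i 's/until_force=1.5/until_force=2.5/' job.py
python3 - <<'E'
from job import *
place("cream")
for n in("scene","wrist"):
    d=get_image(n);cv2.imwrite(f"pics/{n}2.png",d["image"][:,:,::-1])
    if n=="scene":cv2.imwrite("pics/scene2c.png",cv2.resize(d["image"][170:340,310:460,::-1],None,fx=3.5,fy=3.5,interpolation=2))
E
```

```text
above t 11.5 [0.629  0.2078 0.0651] op 0.0458 F [-0.06  0.64 -0.73]
touch True
seated t 12.2 [0.6281 0.2074 0.0504] op 0.0456 F [ 0.5  -1.01  4.14]
```

View pics/scene2c.png

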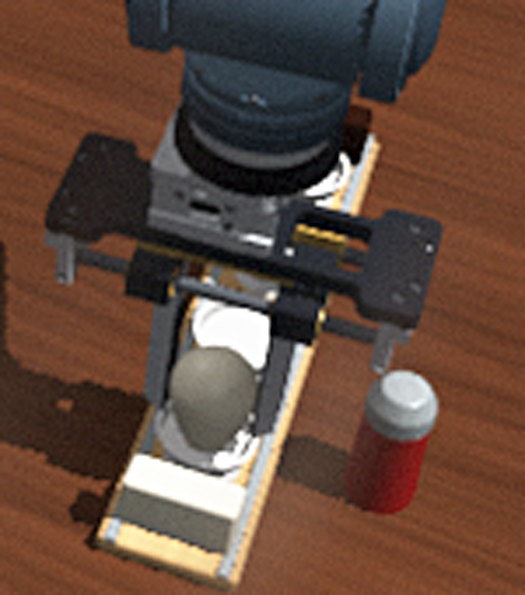

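View pics/wrist2.png

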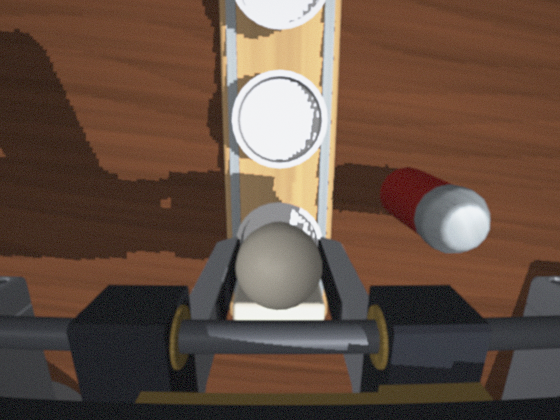

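Contact came at TCP z = 50.4 mm, against an expected 50 or so. The egg is upright inside the cup rim by the ivory block, and the cup row lies on the gripper's centre line in the wrist view. I'll release it and check.

```bash
cat >> job.py <<'E'
def release(n):
    set_gripper(.068);x,y,z=get_obs()["ee_pos"];x,y=CUP[n]
    move_l([x,y,.08],velocity=.06);move_l([x,y,.19],velocity=.2);st('up')
def look(k):
    d=get_image("top");np.savez("last.npz",**d)
    a=cv2.resize(d["image"][130:340,80:220,::-1],None,fx=2.6,fy=2.6,interpolation=2)
    s=get_image("scene")["image"][180:340,310:460,::-1];s=cv2.resize(s,None,fx=2.6,fy=546/160,interpolation=2)
    cv2.imwrite(f"pics/look{k}.png",np.hstack([a,s]))
E
python3 - <<'E'
from job import *
release("cream");reach([*EGG["tan"],.18],quat(A));look(1);st('at tan')
d=get_image("wrist");cv2.imwrite("pics/w3.png",d["image"][:,:,::-1])
E
```

```text
up t 14.2 [0.6273 0.2075 0.1884] op 0.0677 F [-1.22 -0.61 -1.01]
at tan t 15.9 [ 0.6024 -0.2093  0.18  ] op 0.0678 F [-0.96  0.1   0.04]
```

View pics/look1.png

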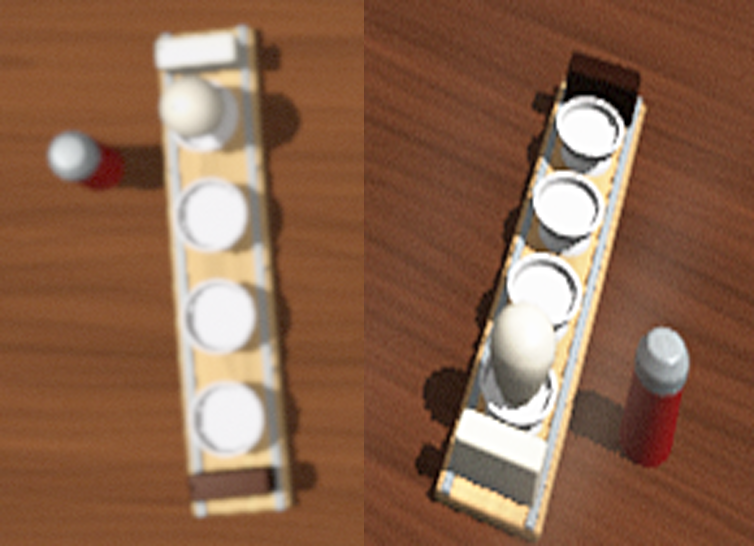

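View pics/w3.png

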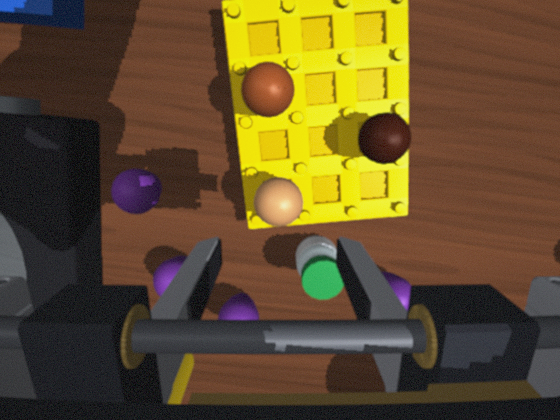

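The cream egg stands upright in its cup and the shaker stands. The green-capped jar at (320,265) is near the tan egg, so I'll check its position and height before descending.

Run:
```python
from job import *
t=load("top0.npz");P=cloud(t)
hs=cv2.cvtColor(t["image"],cv2.COLOR_RGB2HSV);m=(hs[...,0]>45)&(hs[...,0]<80)&(hs[...,1]>120);m[:, :320]=0;m[:,380:]=0
q=P[m];print(len(q),np.nanmedian(q,0).round(3),np.nanmin(q,0).round(3),np.nanmax(q,0).round(3))
```

```text
398 [ 0.673 -0.156  0.069] [ 0.653 -0.187 -0.002] [ 0.712 -0.135  0.075]
```

The jar is about 70 mm tall and its edge starts at x ≥ 0.65. That is at least 40 mm from the fingers and well below the gripper body (z 0.14), so the path is clear.

```bash
sed -i 's/set_gripper(.085)/set_gripper(.075)/' job.py
python3 - <<'E'
from job import *
pick("tan");place("tan")
d=get_image("wrist");cv2.imwrite("pics/w4.png",d["image"][:,:,::-1])
E
```

```text
tan hit False
down t 17.8 [ 0.6027 -0.2109  0.0466] op 0.0754 F [-0.59  0.07  0.33]
grip t 18.4 [ 0.6021 -0.2105  0.0457] op 0.0458 F [-0.11  0.66  1.74]
lift t 20.0 [ 0.6013 -0.2101  0.1886] op 0.0454 F [ 0.49 -0.31 -1.44]
above t 23.3 [0.5534 0.1982 0.065 ] op 0.0453 F [ 0.29  0.31 -0.48]
touch True
seated t 23.9 [0.5524 0.1983 0.0504] op 0.0458 F [-0.25  1.45  3.08]
```

View pics/w4.png

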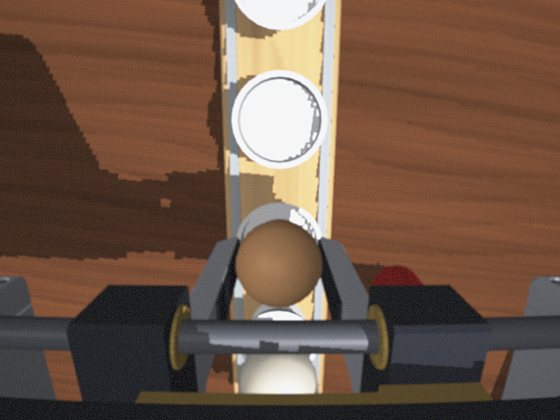

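The tan egg (279,262) is seated at the same height and centred in the second cup. I'll release it and pick up brown.

Run:
```python
from job import *
release("tan");pick("brown");look(2);place("brown")
d=get_image("wrist");cv2.imwrite("pics/w5.png",d["image"][:,:,::-1])
```

```text
up t 25.9 [0.5517 0.1979 0.1885] op 0.0677 F [-0.38 -0.76 -0.53]
brown hit False
down t 29.1 [ 0.5039 -0.2326  0.0464] op 0.0749 F [-0.02  0.11 -1.12]
grip t 29.7 [ 0.5034 -0.2323  0.0457] op 0.0459 F [0.2  0.74 1.36]
lift t 31.3 [ 0.5027 -0.2317  0.1887] op 0.0454 F [-0.48  1.25  0.33]
above t 34.7 [0.4777 0.1887 0.0648] op 0.0458 F [ 0.81 -0.56 -0.11]
touch True
seated t 35.4 [0.4768 0.1888 0.0504] op 0.0457 F [-0.49  1.72  2.54]
```

View pics/look2.png

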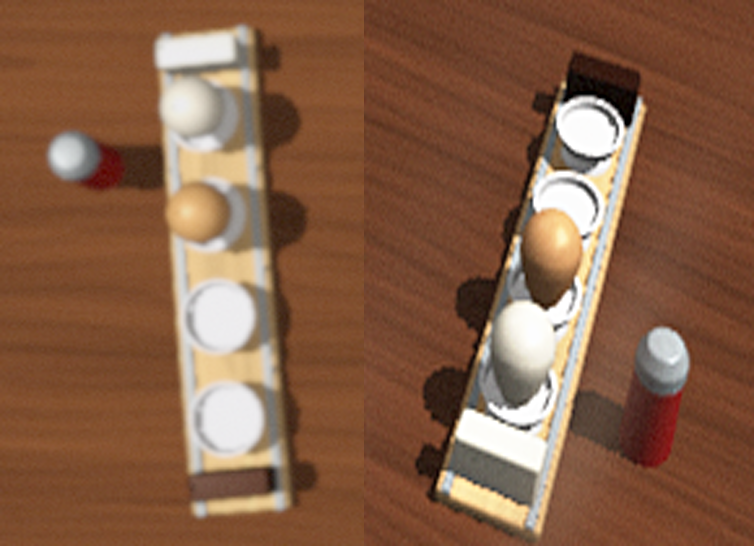

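View pics/w5.png

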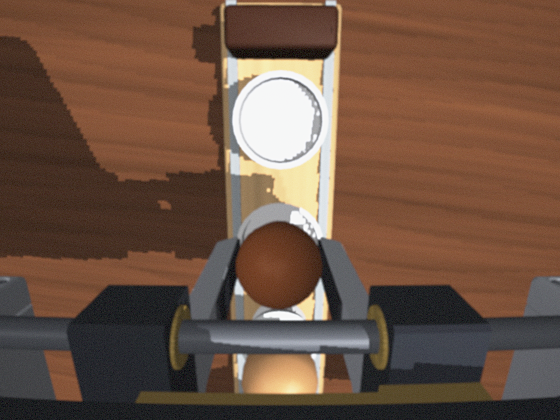

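Cream and tan stand upright. Brown (279,265) is seated in the third cup and still gripped. Dark is next.

Run:
```python
from job import *
release("brown");pick("dark");place("dark")
d=get_image("wrist");cv2.imwrite("pics/w6.png",d["image"][:,:,::-1])
```

```text
up t 37.4 [0.4761 0.1885 0.1886] op 0.068 F [-0.83 -0.3  -0.49]
dark hit False
down t 40.2 [ 0.531  -0.1241  0.0464] op 0.0751 F [-0.64  0.51 -0.39]
grip t 40.8 [ 0.5304 -0.1238  0.0457] op 0.0455 F [-0.21  0.56  0.31]
lift t 42.4 [ 0.5296 -0.1235  0.1887] op 0.0457 F [ 0.92 -0.08 -1.17]
above t 45.3 [0.4021 0.1792 0.0647] op 0.0456 F [ 0.19  0.01 -0.14]
touch True
seated t 45.9 [0.4012 0.1793 0.0504] op 0.0458 F [-0.18  0.95  2.42]
```

View pics/w6.png

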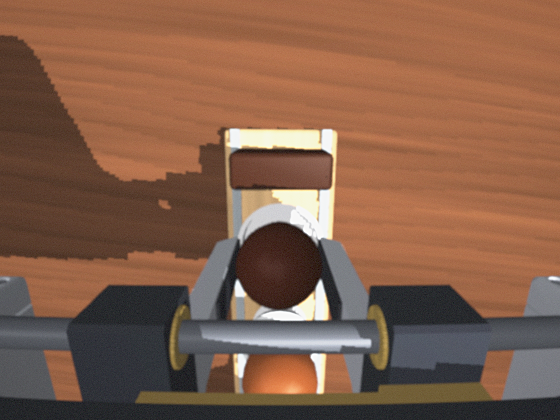

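The dark egg (279,265) is seated in the last cup, beside the dark block.

Run:
```python
from job import *
release("dark");reach([.515,-.02,.32],quat(A));wait(.5);look(3);st('end')
t=load("last.npz");P=cloud(t)
for n,(x,y) in CUP.items():
    # points near cup axis above the rim
    m=(np.hypot(P[...,0]-x,P[...,1]-y)<.035)&(P[...,2]>.055);q=P[m]
    h=q[:,2]>np.nanpercentile(q[:,2],60)
    print(n,'top z',np.nanpercentile(q[:,2],95).round(4),'cap centre offset mm',((np.nanmean(q[h],0)[:2]-(x,y))*1000).round(1))
```

```text
up t 47.9 [0.4006 0.1789 0.1886] op 0.0679 F [-0.2  -0.15 -0.41]
end t 49.5 [ 0.515  -0.0199  0.32  ] op 0.068 F [-0.11  0.72 -0.9 ]
cream top z 0.0912 cap centre offset mm [-0.5 -1.2]
tan top z 0.0918 cap centre offset mm [-0.4 -0.3]
brown top z 0.0916 cap centre offset mm [0.1 2.6]
dark top z nan cap centre offset mm [nan nan]
  return np.nanmean(a, axis, out=out, keepdims=keepdims)
<stdin>:8: RuntimeWarning: Mean of empty slice
```

View pics/look3.png

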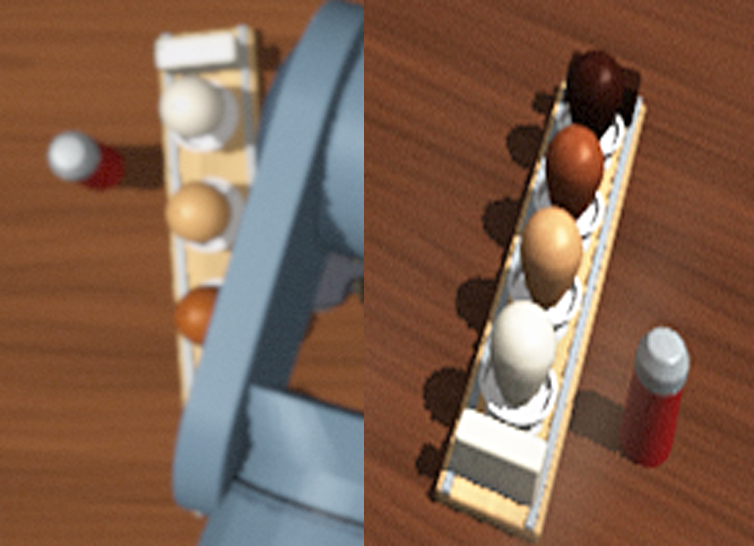

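The scene view shows all four upright in order and the shaker standing. The arm hid the dark egg in the top view, so I'll move it clear, check dark, and hand in.

Run:
```python
from job import *
reach([.5,-.28,.32],quat(A));wait(.3);look(4)
t=load("last.npz");P=cloud(t);ok=True
for n,(x,y) in CUP.items():
    m=(np.hypot(P[...,0]-x,P[...,1]-y)<.035)&(P[...,2]>.055);q=P[m]
    h=q[:,2]>np.nanpercentile(q[:,2],60);z=np.nanpercentile(q[:,2],95);o=(np.nanmean(q[h],0)[:2]-(x,y))*1000
    print(n,z.round(4),o.round(1));ok&=bool(.086<z<.097 and np.hypot(*o)<8)
print(ok)
if ok: close_job()
```

```text
cream 0.0915 [-0.4 -0.8]
tan 0.092 [-0.6  0.2]
brown 0.0917 [0.2 0.5]
dark 0.0918 [1.2 0.8]
True
the job is handed in; nothing more can be done
```

View pics/look4.png

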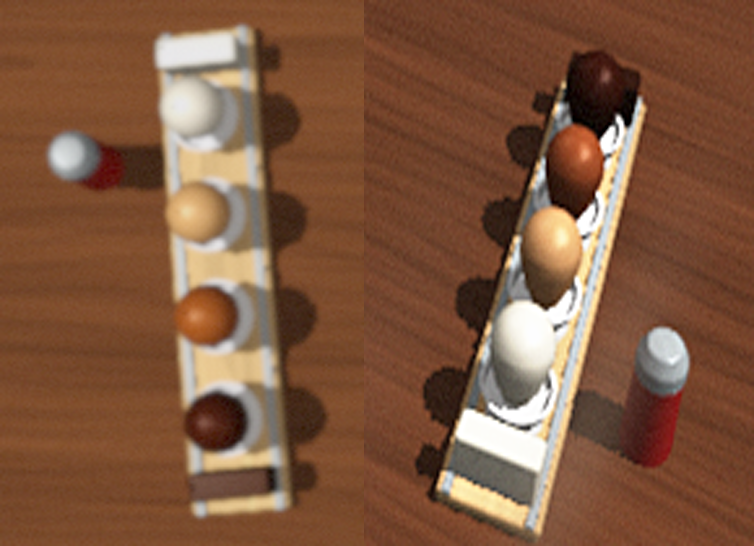

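All four eggs now stand in the cups in order of shade: cream next to the ivory block, then tan, brown, and dark next to the dark brown block. I gripped each at its full 46 mm width, lowered it until it touched the cup floor, then let go. The job was handed in about 51 s into the 120 s.

**Last checks:** after the final release, all four egg tops measured 91.5–92 mm high, so their middles are at about 61 mm. Each was within about 1.5 mm of its cup's axis. All looked upright in the pictures, the shaker is standing and the arm is clear.

**Checks that failed or disagreed:**
- The tan egg's outline in the wrist picture ran onto the wood, so I set it aside and used the top view and the tray's spacing instead.
- The first cup fits in the top view were off by up to 5 mm sideways because of the rail's grey strips, so I used the wrist-view fits.
- In the first final look, the arm hid the dark egg and brown measured 2.6 mm off its axis while partly hidden. Both came out fine once the arm had moved away.

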